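Unclamp a well plate from the microscope stage and tray it

ROBOT

A 6-joint arm with a two-finger parallel gripper is mounted at the origin on the work surface. World frame = base frame: x ahead of the robot, y to its left, z up, the work surface at z = 0. Lengths are in m, angles in rad, forces in N, time in s.
With the tool pointing down it reaches from about 0.375 to 0.9 m from the base axis. Payload 3.1 kg.
Tool frame: the origin (TCP) lies between the finger pads; the fingertips stand 8 mm ahead of it and the grasp point (between the pads) lies 11 mm behind it; z points along the fingers, y is the line along which they close (so a half turn about z gives the same grasp; the last joint's range is limited). The gripper opens to 85 mm and grips with 20 to 120 N. Pads are 22 mm wide; open, the fingers measure 114 mm over their backs; the gripper's body (76 mm by 85 mm) begins 54 mm behind the grasp point. The pads swing forward as they close: fully open they stand 13 mm farther back than shut.
Start: joints at [1.145, 0.527, 1.433, -0, 1.181, -0.178], TCP at [0.153, 0.606, 0.239] pointing down, gripper open.
Joint ranges: [-3.08, 3.08], [-0.75, 2.2], [0.22, 2.44], [-1.43, 4.57], [0, 2.65], [-2.85, 2.85]. Speed limits (rad/s): [2.79, 2.79, 3.14, 3.14, 3.14, 3.14].

INTERFACE

Orientations are given as a unit quaternion [x, y, z, w].
In Python, from station import readout, cams, sign_off gives the robot as it stands.
- The arm moves only by the tool send_rows, never from a script. Its argument "commands" is text: rows parted by semicolons, each of 5 numbers parted by spaces: the finger opening in mm, from 0 to 85.4, then the shift along the tool's x, y, z each as a share of 0.02 m, from -1 to 1, then the turn about the tool's z as a share of 4 degrees, from -1 to 1. In form: grip dx dy dz spin; .... A call has 1 to 20 rows; each row shifts and turns the commanded pose from where the row before left it, along the tool's axes as they then stand; what a row does not reach is not made up. A row lasts 1/12 s, in which the tool goes at most 41.7 mm and 7.16 degrees, less where a joint would pass 70% of its speed; a pose out of reach is approached as far as the arm can. A call with a number of a shift or a turn outside -1 to 1 is refused whole. A call with a gripper value outside its range is refused whole. The fingers move at their own pace and stop on an object; "grip_force" is the grip in N (left out, the last holds). Time passes only in rows, so rows that do not move let the fingers close. It gives the time, the measured TCP pose, the force, the opening and the grip force at its end, in the units of the state.
- readout.sense(): the state, without advancing time (a new reading comes with each control period).
- cams.snapshot(name): name is "side" or "top"; returns a dict with "pixels" (400x640x3 uint8, red, green, blue), "intrinsics" (3x3 intrinsics, pixels), "eye" and "rotation" of the camera in the world. Camera axes: x right, y down, z forward; pixel columns grow to the right and rows downward; lengths in m; the calibration is good to about 2 mm. A picture is of the moment at which its call begins. There is no depth.
- sign_off(): hands the job in; it is judged then, once.
The state is a dict: "t": time; "q": joint angles; "qd": joint speeds; "tau": joint torques, N m; "tcp_pos": TCP position; "tool_rot": TCP orientation; "force": force on the tool from outside, world axes, zero at the start; "ft_torque": the same for the moment, N m; "finger_gap": opening from 0.0 (shut) to 1.0 (fully open); "gripper_force": force on a finger pad.
Only numpy, scipy, OpenCV 4.12 (cv2) and the standard library are available. Lean on these libraries where they do the work, as an engineer would, in place of code of your own. Each camera call takes 0.05 s, during which the arm holds its last target. There are 200 camera calls.

TASK

The well plate on the microscope stage has been imaged. Slide the specimen holder's jaw fully open, back to its stop, and only then lift the plate out, keeping it level; set it down gently, flat and right way up, on the floor of the steel tray on the bench, in the free space beside the round dish. Leave the jaw open, and do not drop the plate or disturb the dish, the tip box, the bottle or the tray.

Things in the scene. Friction and masses are not known exactly. Their poses are not given: they have to be found in the camera images.
- microscope: White inverted microscope, fixed, nothing above its stage. Origin on the bench under the optical axis; x along the stage (away from the robot at yaw 0), z up. Dark stage: x -130 to 170, y -105 to 105 mm, top 190 mm above the bench. On the +y side a head begins 172 mm from the axis, 260 mm high; its two black eyepieces lean outward up to 360 mm. A lamp under the stage reaches 158 mm to -y.
- holder: Specimen holder, dark with bright jaws, a small vise fixed on the stage. Origin on the stage top at the centre of its 60 x 40 mm opening; x = sliding direction, z up. Frame x -80 to 140, y -58 to 58 mm, top at z = 8 mm: the plate lies on it. Fixed jaw: block 66 mm wide, 20 mm high, no lip, face at x = -43.8 mm. End block that stops the sliding jaw: x 128 to 138 mm, 21 mm high.
- jaw (a joint): Opening (m) of the sliding steel jaw: 0 to 0.003 at the start (against the plate), 0.030 at its stop, the end block. Slides along holder +x, away from the robot; takes 4 N (friction, no spring), stays where left. At 0 its face is at holder x = 43.8 mm; a lip reaches 4 mm over the plate's end skirt, 1.5 mm above it, so the plate cannot rise. Jaw 66 mm wide, top 19.5 mm above the stage.
- jaw_knob (a point): Centre of the upright round finger knob on the sliding jaw, 16 mm in diameter, from 13 mm below to 12 mm above this point (38 mm above the stage). At holder y = 0, x = 74 mm + jaw opening; axes as the holder's. Its top is 26 mm above the plate's lid: closed fingers just above the lid can push it from the plate's side, or it can be pinched from above.
- plate: White micro-well plate with clear lid, 42 to 78 g. Origin at the centre of its underside, x along its length, z up. 58 mm wide over its whole 16 mm height; 74 mm long, with an end skirt 4 mm high that makes the foot 86 mm long. Lies in the holder, x along the holder's x, underside 8 mm above the stage. Its long sides (58 mm apart) are free for fingers, down to the holder's frame.
- tray: Loose steel tray, 0.8 kg, 260 x 190 mm outside, 18 mm high, walls and floor 3 mm thick, on the bench to the robot's right of the microscope. Origin at the centre of its underside, x along its 260 mm, z up. The dish stands in its +x half (away from the robot); the -x half is free.
- dish: Round white culture dish with a clear lid, diameter 60 mm, 15 mm high, standing in the tray; origin at the centre of its underside. Bystander.
- tip_box: Closed box of pipette tips, grey with a clear cover, 126 x 86 x 64 mm, on the bench; origin at the centre of its underside. Bystander.
- bottle: White plastic bottle with a grey cap, diameter 64 mm, 150 mm high, standing on the bench; origin at the centre of its underside. Bystander.
Mind the look-alikes: they are no part of the job. Leave any blue or purple look-alike of the plate alone.

How it is judged:
On the way, in this order (a step that is already met when the one before it is completed fails the run):
1. the jaw is slid open to within 5 mm of its stop while the plate still lies in the holder (value of joint jaw above 0.025 m and z of plate in the frame of holder below 0.013 m), for 0.2 s.
2. the plate is lifted at least 30 mm off the holder with the jaw still open (value of joint jaw above 0.025 m and z of plate in the frame of holder above 0.038 m), for 0.1 s.
At the end, for the whole second after the job is handed in: The jaw stands open within 5 mm of its stop; the plate lies at rest, right way up and level within 0.06 rad, on the floor of the tray (underside less than 7 mm above the tray's underside, its centre inside the walls); the dish still stands flat on the tray's floor (value of joint jaw above 0.025 m and z of plate in the frame of tray between 0 and 0.007 m and x of plate in the frame of tray between -0.127 and 0.127 m and y of plate in the frame of tray between -0.092 and 0.092 m and angle between each of plate, dish's own z axis and vertical below 0.06 rad and linear speed of plate below 0.02 m/s and z of dish in the frame of tray below 0.007 m); the robot touches nothing.
It fails at once if the plate is tilted by more than 0.35 rad (20 degrees) (angle between plate's own z axis and vertical above 0.35 rad).
It fails at once if the plate is dropped: it moves faster than 0.6 m/s (a fall of about 18 mm) while no finger touches it (contact force between the fingers and plate below 0.01 N and linear speed of plate above 0.6 m/s).
It fails at once if the dish or the tray is moved by more than 30 mm (distance of any of dish, tray from where it was at the start of the episode above 0.03 m).
It fails at once if the tip box or the bottle is moved by more than 30 mm (distance of any of tip_box, bottle from where it was at the start of the episode above 0.03 m).
It also fails if it takes over 58 s, if anything falls off the work surface, if the arm or the gripper's body presses on something with over 40 N, if the wrist force passes 120 N, or if a joint passes its speed limit or range.

## Working session

There is one attempt and no reset: what is moved stays moved. The work goes in short steps, Python scripts to look and compute and a tool call to move; the robot and the scene stay as the last step left them, time stands still between calls to the robot, and variables do not carry over. Pictures are saved under pics/ and viewed, at most 10 in all, crops included, and the job is handed in when it is done.

Besides the shell and the picture viewer there is one more tool, called by a JSON object that holds its "method" and its "body". send_rows: Moves the arm, as the interface text tells. Its arguments: {"type":"object","properties":{"commands":{"type":"string"},"grip_force":{"type":"number"}},"required":["commands"]}

```bash
mkdir -p pics; cat > h.py <<'E'
import numpy as np, cv2
from station import readout, cams, sign_off
def snap(n,f=None):
    s=cams.snapshot(n); 
    if f: cv2.imwrite(f'pics/{f}.png',s['pixels'][:,:,::-1])
    return s
def ray(s,u,v,z):
    d=np.array(s['rotation'])@np.linalg.inv(np.array(s['intrinsics']))@[u,v,1]; e=np.array(s['eye'])
    return e+d*(z-e[2])/d[2]
def proj(s,p):
    c=np.array(s['intrinsics'])@(np.array(s['rotation']).T@(np.array(p)-np.array(s['eye']))); return c[:2]/c[2]
E
python3 - <<'E'
from h import *
for n in('top','side'):
    s=snap(n,n+'0'); print(n,s['eye'],np.round(s['rotation'],3).tolist(),s['intrinsics'])
    np.save(n+'0.npy',s,allow_pickle=True)
print(readout.sense())
E
```

```text
top [ 0.50056146 -0.10540289  1.18246069] [-0.699, 0.715, -0.014, 0.018] [[402.20014021   0.         311.27357406]
 [  0.         402.20014021 194.96105356]
 [  0.           0.           1.        ]]
side [0.35956525 0.6500342  0.83641327] [-0.102, 0.905, -0.41, 0.054] [[374.23192067   0.         317.45886693]
 [  0.         374.23192067 201.3392018 ]
 [  0.           0.           1.        ]]
{'t': 0.1, 'q': array([ 1.14449455e+00,  5.28384031e-01,  1.43376462e+00,  1.56542828e-05,
        1.18143395e+00, -1.78524590e-01]), 'qd': array([ 0.00030236, -0.00237419, -0.001928  ,  0.00164609, -0.00082062,
       -0.00078125]), 'tau': array([ 7.41456893e-05, -4.43303132e+01, -1.78586268e+01, -2.14876322e-04,
        3.88804619e-03, -2.26092629e-05]), 'tcp_pos': array([0.15299793, 0.6053328 , 0.23842786]), 'tool_rot': array([ 1.23574814e-01,  9.92334760e-01, -9.47666768e-04, -3.03237698e-04]), 'force': array([ 0.16869808,  0.02157358, -0.42406569]), 'ft_torque': array([ 0.01056522, -0.05469325, -0.04993375]), 'gripper_force': 0.0, 'finger_gap': 1.0009754186596251}
```

View pics/top0.png

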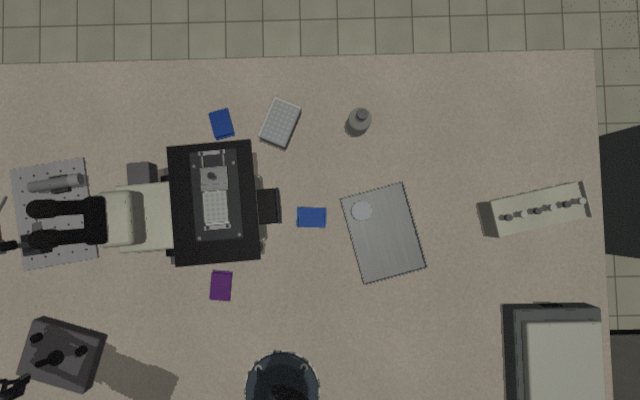

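View pics/side0.png

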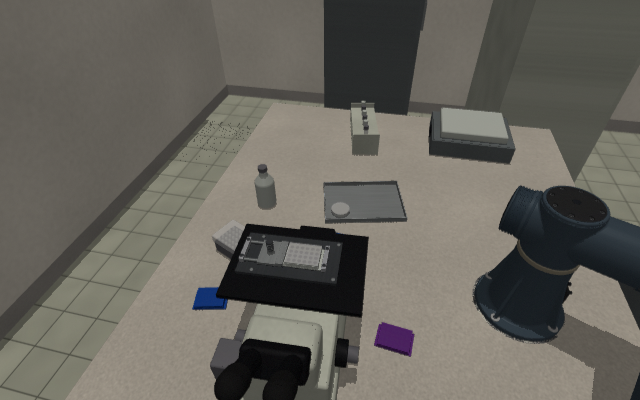

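Top view: the stage is at (213,203), with the white plate in the holder at (216,208), the knob at (211,176) and the fixed jaw below the plate. The tray is at (383,232), with the dish at (361,211). Also visible are the bottle (359,121) and tip box (280,122). The plate look-alikes are blue at (222,124) and (312,217), and purple at (221,286). The white one in the holder at (216,208) fits the description, because it is white and lies between the jaws.

```bash
python3 - <<'E'
from h import *
t=np.load('top0.npy',allow_pickle=True).item(); sd=np.load('side0.npy',allow_pickle=True).item()
im=t['pixels'][:,:,::-1]
a=cv2.resize(im[135:270,160:260],None,fx=4.4,fy=4.4,interpolation=cv2.INTER_CUBIC)
cv2.imwrite('pics/crop0.png',np.hstack([a]))
g=cv2.cvtColor(im,cv2.COLOR_BGR2GRAY)
def rect(mask,z,name,roi,s=t):
    m=np.zeros_like(mask); u0,v0,u1,v1=roi; m[v0:v1,u0:u1]=mask[v0:v1,u0:u1]
    m=cv2.morphologyEx(m,cv2.MORPH_CLOSE,np.ones((3,3)))
    c=max(cv2.findContours(m,cv2.RETR_EXTERNAL,cv2.CHAIN_APPROX_NONE)[0],key=cv2.contourArea)
    P=np.array([ray(s,*p,z)[:2] for p in c[:,0].astype(float)]).astype(np.float32)
    r=cv2.minAreaRect(P*1000); print(name,np.round(r[0],1),np.round(r[1],1),round(r[2],2), cv2.boundingRect(c))
for th in(140,160,180): rect(((g>th)*255).astype(np.uint8),.214,'plate%d'%th,(195,186,236,235))
rect(((g<40)*255).astype(np.uint8),.19,'stage',(160,130,262,275))
hsv=cv2.cvtColor(im,cv2.COLOR_BGR2HSV)
print('bench',hsv[300,450],'tray',hsv[240,390],hsv[270,375],'holder',g[200,195],g[230,240])
rect(((hsv[...,1]<25)*255).astype(np.uint8),.018,'tray',(330,170,440,295))
E
```

```text
Traceback (most recent call last):
  File "h.py", line 8, in ray
    d=np.array(s['rotation'])@np.linalg.inv(np.array(s['intrinsics']))@[u,v,1]; e=np.array(s['eye'])
      ~~~~~~~~~~~~~~~~~~~~~~~^~~~~~~~~~~~~~~~~~~~~~~~~~~~~~~~~~~~~~~~~
ValueError: matmul: Input operand 1 has a mismatch in its core dimension 0, with gufunc signature (n?,k),(k,m?)->(n?,m?) (size 3 is different from 4)
```

View pics/crop0.png

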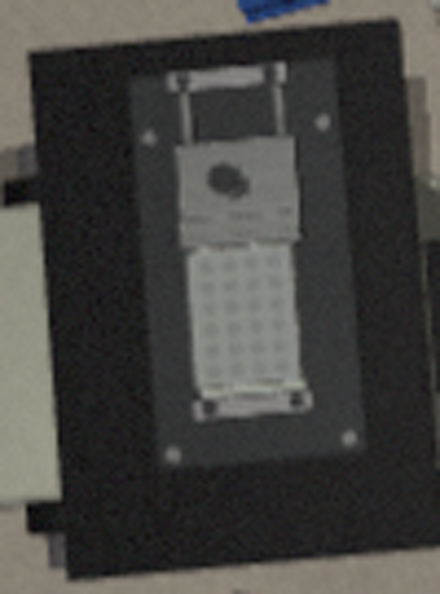

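The crop confirms the white plate: its body spans crop x 188–300, y 243–395, between the lipped jaw above it and the fixed jaw below it. The knob is at crop (228,180). The camera rotation is a quaternion, so I'll fix the helper.

```bash
sed -i "s/np.array(s\['rotation'\])/Rot(s)/g; 1a from scipy.spatial.transform import Rotation as R\ndef Rot(s): return R.from_quat(s['rotation']).as_matrix()" h.py
cat > m.py <<'E'
from h import *
t=np.load('top0.npy',allow_pickle=True).item(); sd=np.load('side0.npy',allow_pickle=True).item()
im=t['pixels'][:,:,::-1]
g=cv2.cvtColor(im,cv2.COLOR_BGR2GRAY)
def rect(mask,z,name,roi,s=t):
    mask=mask.astype(np.uint8)*255
    m=np.zeros_like(mask); u0,v0,u1,v1=roi; m[v0:v1,u0:u1]=mask[v0:v1,u0:u1]
    m=cv2.morphologyEx(m,cv2.MORPH_CLOSE,np.ones((3,3)))
    c=max(cv2.findContours(m,cv2.RETR_EXTERNAL,cv2.CHAIN_APPROX_NONE)[0],key=cv2.contourArea)
    P=np.array([ray(s,*p,z)[:2] for p in c[:,0].astype(float)]).astype(np.float32)
    r=cv2.minAreaRect(P*1000); print(name,np.round(r[0],1),np.round(r[1],1),round(r[2],2), cv2.boundingRect(c))
for th in(140,160,180): rect(g>th,.214,'plate%d'%th,(195,186,236,235))
rect(g<80,.19,'stage',(167,130,258,275))
rect((g>45)&(g<100),.198,'frame',(185,145,247,245))
hsv=cv2.cvtColor(im,cv2.COLOR_BGR2HSV)
print('bench',hsv[300,450],'tray',hsv[240,390],hsv[270,375],'g',g[200,195],g[155,175],g[150,213])
for S in(15,25,35): rect(hsv[...,1]<S,.018,'tray',(330,170,440,295))
# stage corners, frame screws, from crop
C=lambda x,y,z:np.round(1000*ray(t,160+(x+.5)/4.4-.5,135+(y+.5)/4.4-.5,z)[:2],1)
for n,x,y,z in [('s TL',30,52,.19),('TR',400,20,.19),('BL',70,578,.19),('screwTL',148,138,.198),('TR',322,121,.198),('BL',172,455,.198),('BR',349,438,.198),
 ('endblkL',167,80,.211),('R',286,72,.211),('fixL',195,410,.21),('fixR',311,400,.21),('knob',221,174,.24),
 ('plTL',190,248,.214),('plTR',296,244,.214),('plBL',197,393,.202),('plBR',302,384,.202)]: print(n,C(x,y,z))
print('dish',ray(t,361,211,.018),[proj(sd,p).round(1) for p in [ray(t,361,211,.018)]], 'bottle',ray(t,361,114,.15))
# side crop
b=sd['pixels'][225:290,215:375,::-1]; cv2.imwrite('pics/crop1.png',cv2.resize(b,None,fx=5,fy=5,interpolation=cv2.INTER_CUBIC))
E
python3 m.py
```

```text
plate140 [485.  128.4] [ 7.  53.2] 3.89 (206, 220, 23, 5)Traceback (most recent call last):
  File "m.py", line 12, in <module>
    for th in(140,160,180): rect(g>th,.214,'plate%d'%th,(195,186,236,235))
                            ~~~~^^^^^^^^^^^^^^^^^^^^^^^^^^^^^^^^^^^^^^^^^^
  File "m.py", line 9, in rect
    c=max(cv2.findContours(m,cv2.RETR_EXTERNAL,cv2.CHAIN_APPROX_NONE)[0],key=cv2.contourArea)
ValueError: max() iterable argument is empty
```

```bash
sed -i 's/in(140,160,180)/in(105,115,125)/' m.py; python3 m.py
```

```text
plate105 [521.6 131.3] [106.2  62.5] 3.88 (201, 186, 30, 44)
plate115 [522.  133.4] [103.7  60.4] 2.52 (201, 186, 28, 43)
plate125 [516.2 132.4] [91.4 56.3] 4.45 (203, 190, 26, 39)
stage [545.8 145.4] [223.4 335.4] 89.64 (167, 130, 91, 137)
frame [552.7 134.3] [221.5 115.5] 3.87 (190, 148, 53, 93)
bench [ 21  33 133] tray [ 40  12 126] [ 38   8 121] g 53 30 101
tray [ 440.2 -303.7] [258.5 190.3] 13.94 (341, 182, 86, 103)
tray [ 440.1 -303.5] [261.5 191.9] 14.04 (340, 181, 88, 105)
tray [ 443.  -308.6] [315.9 357.1] 88.58 (330, 170, 110, 125)
s TL [675.  257.8]
TR [688.2  48. ]
BL [378.9 237.2]
screwTL [623.5 188.9]
TR [630.8  91.3]
BL [446.5 177.2]
BR [453.7  78.7]
endblkL [653.9 174.2]
R [656.8 108.3]
fixL [471.5 160.9]
fixR [475.5  97.1]
knob [598.  137.4]
plTL [560.4 161.6]
plTR [561.2 103.3]
plBL [480.6 161.9]
plBR [484.3 103.6]
dish [ 0.50396148 -0.24175182  0.018     ] [array([340.7, 208. ])] bottle [ 0.75464814 -0.23338432  0.15      ]
```

View pics/crop1.png

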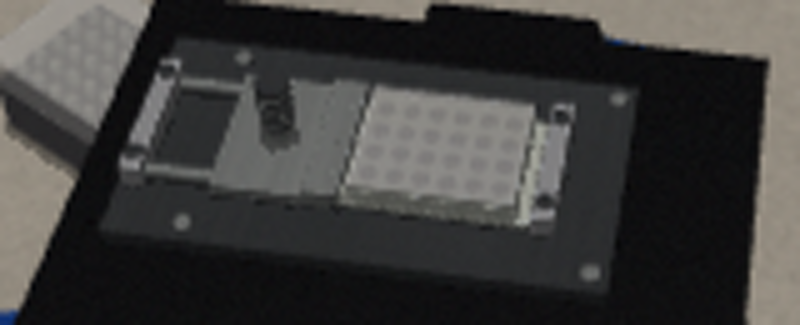

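Side crop: the knob is at crop (275,115), the lip side of the jaw meets the plate at crop (355,130), and the fixed jaw is at (550,160). From the frame and tray rectangles:
- **Holder:** origin about (522.8, 132.3) mm, yaw 3.88°.
- **Knob:** about (598, 137), so the jaw opening is about 1.4 mm.
- **Tray:** centre (440, -304), yaw 14°.

The plan is to rise and spin, cross above the eyepieces, pinch the knob from above and slide it.

{"method": "send_rows", "body": {"commands": "45 0 0 -1 -0.45;45 0 0 -1 -0.45;45 0 0 -1 -0.45;45 0 0 -1 -0.45;45 0 0 -1 -0.45;45 0 0 -1 -0.45;45 0 0 -1 -0.45;45 0 0 -1 -0.45;45 0 0 -1 -0.45;45 0 0 -1 -0.45;45 0 0 0 0;45 0 0 0 0", "grip_force": 20}}

```text
t: 1.1
tcp_pos: [0.1533, 0.6061, 0.4399]
tool_rot: [-0.033, 0.999, 0.001, 0.0]
force: [0.3, 0.1, -0.5]
finger_gap: 0.531
gripper_force: 0.0
```

{"method": "send_rows", "body": {"commands": "45 -0.8 -1 0 0;45 -0.8 -1 0 0;45 -0.8 -1 0 0;45 -0.8 -1 0 0;45 -0.8 -1 0 0;45 -0.8 -1 0 0;45 -0.8 -1 0 0;45 -0.8 -1 0 0;45 -0.8 -1 0 0;45 -0.8 -1 0 0;45 -0.8 -1 0 0;45 -0.8 -1 0 0;45 -0.8 -1 0 0;45 -0.8 -1 0 0;45 -0.8 -1 0 0;45 -0.8 -1 0 0;45 -0.8 -1 0 0;45 -0.8 -1 0 0;45 -0.8 -1 0 0;45 -0.8 -1 0 0"}}

```text
t: 2.77
tcp_pos: [0.4989, 0.2267, 0.437]
tool_rot: [-0.033, 0.999, -0.0, -0.002]
force: [0.1, -0.3, -0.2]
finger_gap: 0.53
gripper_force: 0.0
```

{"method": "send_rows", "body": {"commands": "45 -0.9 -1 0 0;45 -0.9 -1 0 0;45 -0.9 -1 0 0;45 -0.9 -1 0 0;45 -0.9 -0.9 0 0;45 0 0 0 0;45 0 0 0 0;45 0 0 0 0"}}

```text
t: 3.43
tcp_pos: [0.5944, 0.1364, 0.4375]
tool_rot: [-0.033, 0.999, 0.0, -0.002]
force: [-0.4, 0.4, 0.5]
finger_gap: 0.525
gripper_force: 0.0
```

{"method": "send_rows", "body": {"commands": "45 -0.18 0 1 0;45 0 0 1 0;45 0 0 1 0;45 0 0 1 0;45 0 0 1 0;45 0 0 1 0;45 0 0 1 0;45 0 0 1 0;45 0 0 0.5 0;45 0 0 0.3 0;45 0 0 0 0;45 0 0 0 0"}}

```text
t: 4.43
tcp_pos: [0.5991, 0.1369, 0.264]
tool_rot: [-0.033, 0.999, 0.0, 0.001]
force: [-0.7, -0.4, -0.1]
finger_gap: 0.527
gripper_force: 0.0
```

```bash
python3 - <<'E'
from h import *
s=snap('side'); print(readout.sense()['tcp_pos'])
p=proj(s,[.598,.137,.228]); print(p)
cv2.imwrite('pics/c2.png',cv2.resize(s['pixels'][170:290,200:360,::-1],None,fx=5,fy=5,interpolation=cv2.INTER_CUBIC))
E
```

```text
[0.59955345 0.13678858 0.26454287]
[269.10102076 244.40865351]
```

View pics/c2.png

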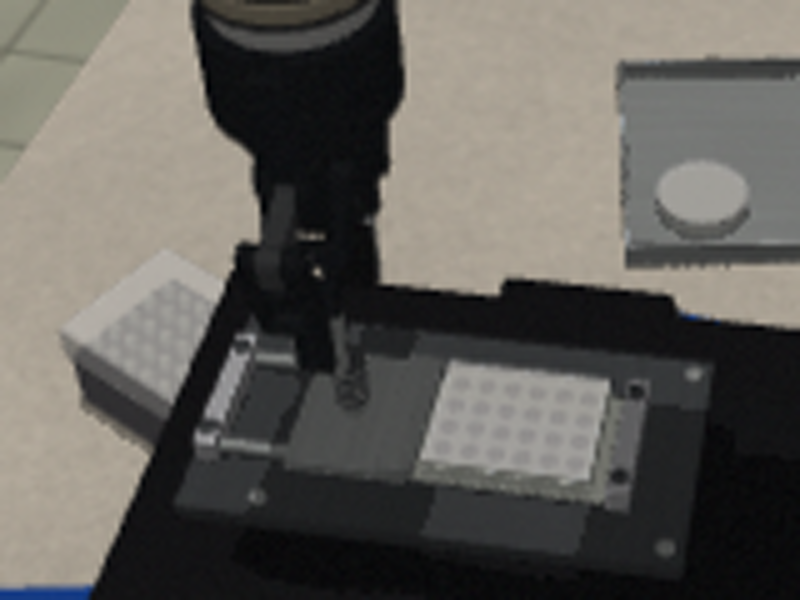

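The near fingertip at crop (315,360) hangs in front of the knob at (350,380), and the plate at (510,420) is clear. That matches the computed geometry, so I'm going down to pinch.

{"method": "send_rows", "body": {"commands": "45 0 0 0.8 0;45 0 0 0.5 0;45 0 0 0.4 0;45 0 0 0 0;10 0 0 0 0;10 0 0 0 0;10 0 0 0 0;10 0 0 0 0;10 0 0 0 0;10 0 0 0 0"}}

```text
t: 5.32
tcp_pos: [0.5993, 0.1382, 0.2301]
tool_rot: [-0.033, 0.999, 0.002, 0.001]
force: [-0.2, 5.0, 0.9]
finger_gap: 0.17
gripper_force: 21.9
```

{"method": "send_rows", "body": {"commands": "10 -0.15 0 0 0;10 -0.15 0 0 0;10 -0.15 0 0 0;10 -0.15 0 0 0;10 -0.15 0 0 0;10 -0.15 0 0 0;10 -0.15 0 0 0;10 -0.15 0 0 0;10 -0.15 0 0 0;10 0 0 0 0"}}

```text
t: 6.15
tcp_pos: [0.6248, 0.1399, 0.23]
tool_rot: [-0.033, 0.999, 0.001, -0.001]
force: [-3.7, 4.1, 2.6]
finger_gap: 0.173
gripper_force: 22.2
```

{"method": "send_rows", "body": {"commands": "10 -0.1 0 0 0;10 -0.1 0 0 0;10 -0.1 0 0 0;10 0 0 0 0;10 0 0 0 0;10 0 0 0 0"}}

```text
t: 6.65
tcp_pos: [0.6291, 0.1402, 0.23]
tool_rot: [-0.033, 0.999, 0.001, -0.003]
force: [-6.8, 4.7, 3.8]
finger_gap: 0.169
gripper_force: 22.4
```

{"method": "send_rows", "body": {"commands": "45 0.1 0 0 0;45 0 0 0 0;45 0 0 0 0;45 0 0 0 0;45 0 0 0 0;45 0 0 -1 0;45 0 0 -1 0;85 0 0 -1 0;85 0.7 0 -1 0;85 1 0 0 0;85 1 0 0 0;85 1 0 0 0;85 1 0 0 0;85 0 0 0 0;85 0 0 0 0"}}

```text
t: 7.9
tcp_pos: [0.536, 0.1322, 0.3098]
tool_rot: [-0.033, 0.999, -0.0, 0.001]
force: [1.3, -0.5, 0.6]
finger_gap: 0.992
gripper_force: 0.0
```

```bash
python3 - <<'E'
from h import *
s=snap('side'); print(readout.sense()['tcp_pos'])
h=lambda x,y,z: np.array([.5228,.1323,.19])+R.from_rotvec([0,0,.0677]).apply([x,y,z])
for n,p in dict(knobtop104=h(.104,0,.05),knobtop75=h(.075,0,.05),plTL=h(.037,.029,.024),plTR=h(.037,-.029,.024),plBL=h(-.037,.029,.024),plBR=h(-.037,-.029,.024)).items(): print(n,((proj(s,p)-[200,190])*5).round())
cv2.imwrite('pics/c3.png',cv2.resize(s['pixels'][190:290,200:360,::-1],None,fx=5,fy=5,interpolation=cv2.INTER_CUBIC))
E
```

```text
[0.53700085 0.13212282 0.30976628]
knobtop104 [279. 247.]
knobtop75 [343. 254.]
plTL [418. 355.]
plTR [447. 256.]
plBL [588. 375.]
plBR [610. 274.]
```

View pics/c3.png

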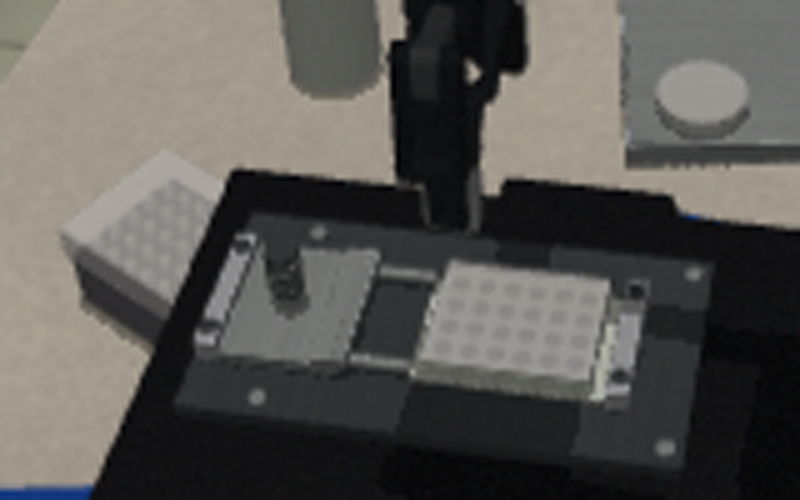

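The jaw is against the end block: its knob top is at crop (282,245), against a predicted (279,247) for fully open. The plate's corners match the prediction. Next I'll estimate the real fingertip height from the two pictures before going down.

```bash
python3 - <<'E'
from h import *
s=np.load('side0.npy',allow_pickle=True).item()
for px,x,y0,tz in [((263,244),.599,.137,.264),((290,236.2),.537,.132,.3098)]:
    for off in ((.0225,.035) if tz<.3 else (.0425,.057)):
        for dz in (-.013,-.005,0,.005,.008): print(off,dz,proj(s,[x,y0+off,tz-dz]).round(1),px)
E
```

```text
0.0225 -0.013 [262.7 236.2] (263, 244)
0.0225 -0.005 [263.2 238.8] (263, 244)
0.0225 0 [263.4 240.5] (263, 244)
0.0225 0.005 [263.7 242.1] (263, 244)
0.0225 0.008 [263.8 243.1] (263, 244)
0.035 -0.013 [260.7 240.5] (263, 244)
0.035 -0.005 [261.1 243.2] (263, 244)
0.035 0 [261.4 244.9] (263, 244)
0.035 0.005 [261.7 246.5] (263, 244)
0.035 0.008 [261.8 247.5] (263, 244)
0.0425 -0.013 [288.1 230.3] (290, 236.2)
0.0425 -0.005 [288.3 233.2] (290, 236.2)
0.0425 0 [288.5 235. ] (290, 236.2)
0.0425 0.005 [288.7 236.8] (290, 236.2)
0.0425 0.008 [288.8 237.8] (290, 236.2)
0.057 -0.013 [285.9 235.7] (290, 236.2)
0.057 -0.005 [286.2 238.6] (290, 236.2)
0.057 0 [286.3 240.4] (290, 236.2)
0.057 0.005 [286.5 242.2] (290, 236.2)
0.057 0.008 [286.6 243.2] (290, 236.2)
```

{"method": "send_rows", "body": {"commands": "70 0.35 0.03 1 0;70 0.35 0.03 1 0;70 0 0 1 0;70 0 0 0.75 0;70 0 0 0 0;70 0 0 0 0"}}

```text
t: 8.45
tcp_pos: [0.523, 0.1324, 0.2337]
tool_rot: [-0.033, 0.999, -0.0, -0.0]
force: [0.3, -0.6, 0.2]
finger_gap: 0.824
gripper_force: 0.0
```

{"method": "send_rows", "body": {"commands": "70 0 0 0.6 0;70 0 0 0.4 0;70 0 0 0.3 0;70 0 0 0.15 0;70 0 0 0 0;70 0 0 0 0"}}

```text
t: 8.95
tcp_pos: [0.5224, 0.1325, 0.2056]
tool_rot: [-0.033, 0.999, 0.0, 0.0]
force: [0.1, -0.5, -0.2]
finger_gap: 0.82
gripper_force: 0.0
```

{"method": "send_rows", "body": {"commands": "50 0 0 0 0;50 0 0 0 0;50 0 0 0 0;50 0 0 0 0;50 0 0 0 0;50 0 0 0 0", "grip_force": 30}}

```text
t: 9.45
tcp_pos: [0.5226, 0.1326, 0.206]
tool_rot: [-0.033, 0.999, 0.0, 0.001]
force: [-0.3, -0.2, 5.7]
finger_gap: 0.671
gripper_force: 33.6
```

{"method": "send_rows", "body": {"commands": "50 0 0 -0.1 0;50 0 0 -0.2 0;50 0 0 -0.3 0;50 0 0 -0.4 0;50 0 0 -0.5 0;50 0 0 -0.6 0;50 0 0 -0.6 0;50 0 0 -0.6 0;50 0 0 0 0;50 0 0 0 0;50 0 0 0 0"}}

```text
t: 10.37
tcp_pos: [0.5216, 0.1325, 0.2711]
tool_rot: [-0.033, 0.999, -0.0, -0.0]
force: [0.9, 0.1, -0.4]
finger_gap: 0.675
gripper_force: 33.0
```

```bash
python3 - <<'E'
from h import *
s=snap('side'); print(readout.sense()['tcp_pos'],readout.sense()['force'])
cv2.imwrite('pics/c4.png',cv2.resize(s['pixels'][190:290,200:360,::-1],None,fx=5,fy=5,interpolation=cv2.INTER_CUBIC))
E
```

```text
[0.52142173 0.13249474 0.27078111] [-0.84779956 -0.05886886 -0.15833418]
```

View pics/c4.png

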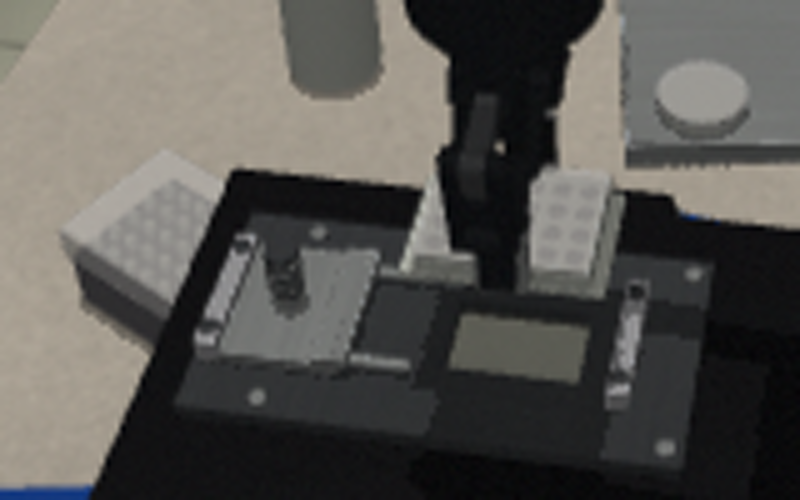

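Crop: the plate hangs level in the fingers at (520,240), clear of the holder. The jaw stays at its end block, with the knob at (285,275). Now I'll carry it over to the tray.

{"method": "send_rows", "body": {"commands": "50 0 0 -0.6 0;50 0 0 -0.8 0;50 0.1 -0.25 -0.6 0;50 0.2 -0.5 0 0;50 0.3 -0.75 0 0;50 0.3 -0.75 0 0;50 0.3 -0.75 0 0;50 0.3 -0.75 0 0;50 0.3 -0.75 0 0;50 0.3 -0.75 0 0;50 0.3 -0.75 0 0;50 0.3 -0.75 0 0;50 0.3 -0.75 0 0;50 0.3 -0.75 0 0;50 0.3 -0.75 0 0;50 0.3 -0.75 0 0;50 0.3 -0.75 0 0;50 0.3 -0.75 0 0;50 0.3 -0.75 0 0;50 0.3 -0.75 0 0"}}

```text
t: 12.08
tcp_pos: [0.4357, -0.1294, 0.3099]
tool_rot: [-0.033, 0.999, 0.001, -0.001]
force: [-0.3, -0.2, -0.4]
finger_gap: 0.67
gripper_force: 33.0
```

{"method": "send_rows", "body": {"commands": "50 0.3 -0.75 0 0;50 0.3 -0.75 0 0;50 0.3 -0.75 0 0;50 0.3 -0.75 0 0;50 0.3 -0.75 0 0;50 0.3 -0.75 0 0;50 0.3 -0.75 0 0;50 0.3 -0.75 0 0;50 0.3 -0.75 0 0;50 0.3 -0.75 0 0;50 0.2 -0.5 0 0;50 0.1 -0.3 0 0;50 0 0 0 0;50 0 0 0 0;50 0 0 0 0"}}

```text
t: 13.33
tcp_pos: [0.3823, -0.2979, 0.311]
tool_rot: [-0.033, 0.999, 0.001, -0.0]
force: [0.7, 0.8, -0.4]
finger_gap: 0.669
gripper_force: 33.0
```

{"method": "send_rows", "body": {"commands": "50 0.17 -0.5 0.3 0;50 0.17 -0.5 0.6 0;50 0 0 1 0;50 0 0 1 0;50 0 0 1 0;50 0 0 1 0;50 0 0 1 0;50 0 0 1 0;50 0 0 1 0;50 0 0 1 0;50 0 0 1 0;50 0 0 1 0;50 0 0 0.8 0;50 0 0 0.5 0;50 0 0 0.3 0;50 0 0 0 0;50 0 0 0 0;50 0 0 0 0"}}

```text
t: 14.83
tcp_pos: [0.3773, -0.3197, 0.062]
tool_rot: [-0.033, 0.999, -0.001, 0.001]
force: [-0.4, -0.7, -0.6]
finger_gap: 0.67
gripper_force: 33.0
```

```bash
python3 - <<'E'
from h import *
s=snap('side'); print(readout.sense()['tcp_pos'],readout.sense()['q'])
cv2.imwrite('pics/c5.png',cv2.resize(s['pixels'][130:260,300:460,::-1],None,fx=4,fy=4,interpolation=cv2.INTER_CUBIC))
E
```

```text
[ 0.37734254 -0.31967231  0.06218396] [-9.29224932e-01  6.56345389e-01  1.89676370e+00  5.23606471e-06
  5.86436180e-01 -2.56653399e+00]
```

View pics/c5.png

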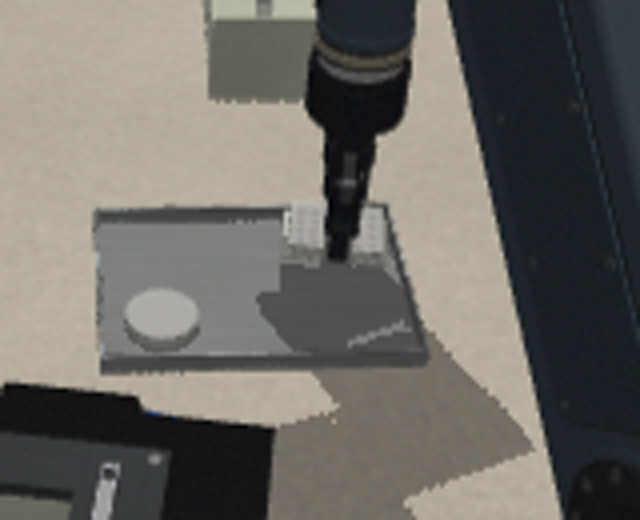

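Crop: the plate hangs over the free half of the tray at (335,235), 48 mm up. The dish at (162,318) is well clear. Lowering gently.

{"method": "send_rows", "body": {"commands": "50 0 0 0.7 0;50 0 0 0.6 0;50 0 0 0.4 0;50 0 0 0.2 0;50 0 0 0.15 0;50 0 0 0.1 0;50 0 0 0.1 0;50 0 0 0 0;50 0 0 0 0"}}

```text
t: 15.63
tcp_pos: [0.377, -0.3192, 0.0165]
tool_rot: [-0.033, 0.999, -0.0, 0.0]
force: [0.7, -0.3, -0.7]
finger_gap: 0.669
gripper_force: 33.0
```

{"method": "send_rows", "body": {"commands": "50 0 0 0.05 0;50 0 0 0.05 0;50 0 0 0 0;50 0 0 0 0"}}

```text
t: 15.97
tcp_pos: [0.3769, -0.3191, 0.0143]
tool_rot: [-0.033, 0.999, -0.0, 0.0]
force: [0.0, 0.4, -0.7]
finger_gap: 0.667
gripper_force: 33.0
```

{"method": "send_rows", "body": {"commands": "50 0 0 0.05 0;50 0 0 0.05 0;50 0 0 0 0;50 0 0 0 0"}}

```text
t: 16.3
tcp_pos: [0.3768, -0.3191, 0.0122]
tool_rot: [-0.033, 0.999, 0.0, -0.0]
force: [-0.1, 1.0, -1.4]
finger_gap: 0.67
gripper_force: 33.0
```

{"method": "send_rows", "body": {"commands": "50 0 0 0.05 0;50 0 0 0 0;50 0 0 0 0"}}

```text
t: 16.55
tcp_pos: [0.3768, -0.319, 0.0113]
tool_rot: [-0.033, 0.999, 0.0, -0.0]
force: [-0.1, -0.1, 0.6]
finger_gap: 0.669
gripper_force: 33.0
```

{"method": "send_rows", "body": {"commands": "50 0 0 0.05 0;50 0 0 0 0;50 0 0 0 0"}}

```text
t: 16.8
tcp_pos: [0.3769, -0.3191, 0.011]
tool_rot: [-0.033, 0.999, -0.0, 0.0]
force: [-0.6, 1.2, 5.0]
finger_gap: 0.671
gripper_force: 33.7
```

Contact with the floor: the upward force is 5 N. Releasing and rising.

{"method": "send_rows", "body": {"commands": "62 0 0 0 0;66 0 0 0 0;72 0 0 0 0;75 0 0 0 0;75 0 0 0 0;75 0 0 0 0;75 0 0 -0.4 0;75 0 0 -0.7 0;75 0 0 -1 0;75 0 0 -1 0;75 0 0 -1 0;75 0 0 -1 0;75 0 0 -1 0;75 0 0 -1 0;75 0 0 -1 0;75 0 0 -1 0;75 0 0 0 0;75 0 0 0 0"}}

```text
t: 18.3
tcp_pos: [0.3772, -0.3194, 0.1936]
tool_rot: [-0.033, 0.999, -0.001, 0.001]
force: [-0.1, -0.0, -0.1]
finger_gap: 0.88
gripper_force: 0.0
```

```bash
python3 - <<'E'
from h import *
s=snap('side')
cv2.imwrite('pics/c6.png',cv2.resize(s['pixels'][150:300,200:440,::-1],None,fx=3.3,fy=3.3,interpolation=cv2.INTER_CUBIC))
E
```

```text
(no output)
```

View pics/c6.png

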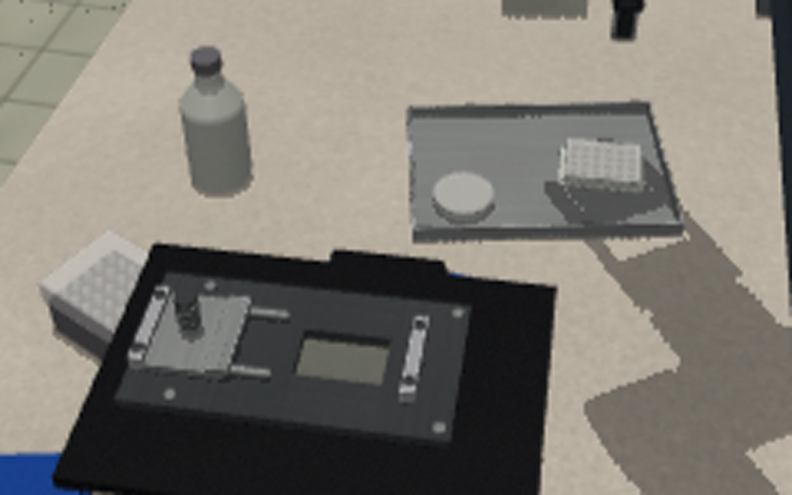

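The plate lies flat in the tray at crop (602,163), with the dish at (463,193) undisturbed. The jaw is at its stop (knob at 187,312), and the gripper is clear.

```bash
python3 -c "
from h import *
print(sign_off())"
```

```text
the job is handed in; nothing more can be done
None
```

The job is handed in: the jaw was slid open to its stop, and the plate was then lifted out level and set flat in the tray's free half; the last picture shows the dish, tip box, bottle and tray undisturbed, but no verdict came back.

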